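# Third hand at the conservation bench: hold a rail against the sprung stop

### The arm

A 7-joint arm with a two-finger parallel gripper is mounted at the origin on the work surface. World frame = base frame: x ahead of the robot, y to its left, z up, the work surface at z = 0. Lengths are in m, angles in degrees, forces in N, time in s.
With the tool pointing down it reaches from about 0.425 to 0.825 m from the base axis. Payload 3.6 kg.
Tool frame: the origin (TCP) lies between the finger pads; the fingertips stand 19 mm ahead of it and the grasp point (between the pads) is the TCP (tip_extent is the distance from the TCP to the fingertips, in m); z points along the fingers, y is the line along which they close (so a half turn about z gives the same grasp; the last joint's range is limited). The gripper opens to 93 mm and grips with 3 to 60 N. Pads are 15 mm wide; open, the fingers measure 128 mm over their backs; the gripper's body (75 mm by 188 mm) begins 65 mm behind the grasp point.
Start: joints at [-68.726, 35.231, -0.722, 81.555, 0.464, 63.22, -2.315], TCP at [0.252, 0.599, 0.238] pointing down, gripper open.
Joint ranges: [-178.69, 178.69], [-17.37, 117.87], [-77.05, 75.6], [15.02, 138.74], [-78.02, 258.01], [0.78, 113.62], [-162.83, 162.83]. Speed limits (degrees/s): [159.86, 159.86, 180, 180, 180, 180, 180].

### API

Orientations are given as [roll, pitch, yaw] about the fixed x, y, z axes, in that order (R = Rz(yaw) Ry(pitch) Rx(roll)).
In Python, from workcell import observe, camera, camera_info, hand_in, tip_extent gives the robot as it stands.
- The arm moves only by the tool drive_tool, never from a script. Its argument "plan" is text: rows parted by semicolons, each of 7 numbers parted by spaces: the turn, a rotation vector about the tool's x, y, z in units of 90 degrees (1.0 is 90 degrees), then the shift along the tool's x, y, z in units of 0.5 m (1.0 is 0.5 m), then the opening, from 0 (shut) to 1 (fully open). A call has 1 to 5 rows; each row is the pose to reach, as a shift and turn from the pose commanded when the call began, along the tool's axes at that moment; what a row does not reach only later rows make up. A row lasts 1/8 s, in which the tool goes at most 62.5 mm and 10.7 degrees, less where a joint would pass 70% of its speed; a pose out of reach is approached as far as the arm can. A call with a number of a shift or a turn outside -1 to 1 is refused whole. A call with a gripper value outside its range is refused whole. The fingers move at their own pace and stop on an object; "squeeze" is the grip in N (left out, the last holds). Time passes only in rows, so rows that repeat a pose let the fingers close. It gives the time, the measured TCP pose, the force, the opening and the grip force at its end, in the units of the state.
- observe(): the state, without advancing time (a new reading comes with each control period).
- camera(name): name is "side" or "top" or "wrist"; returns the picture (400x640x3 uint8, red, green, blue); there is no depth.
- camera_info(name): a dict with "fx", "fy", "cx", "cy" (pixels), "extrinsics" (4x4, takes a point from world to camera coordinates). Camera axes: x right, y down, z forward; pixel columns grow to the right and rows downward; lengths in m; the calibration is good to about 2 mm. A picture is of the moment at which its call begins: read the wrist's pose just before it. camera_info takes no time and is no camera call; for the wrist camera it gives the pose at the moment of the call.
- hand_in(): hands the job in; it is judged then, once.
The state is a dict: "clock": time; "qpos": joint angles; "qvel": joint speeds; "effort": joint torques, N m; "tcp_pos": TCP position; "ee_rot": TCP orientation; "force": force on the tool from outside, world axes, zero at the start; "ft_torque": the same for the moment, N m; "width": finger opening in m; "finger_force": force on a finger pad.
Only numpy, scipy, OpenCV 4.12 (cv2) and the standard library are available. Lean on these libraries where they do the work, as an engineer would, in place of code of your own. Each camera call takes 0.05 s, during which the arm holds its last target. There are 200 camera calls.

### The job

Ring the bench bell by pressing its plunger right down, to call the conservator over. Then lay the long rail (not the short offcut) flat in the jig's channel and press its end against the sprung stop with a steady push, so that the stop's pointer stands between the two gauge marks; never drive the stop to the end of its travel. Finish while still holding the rail pressed there, ready to be screwed, and leave the other things on the bench where they are.

Things in the scene. Friction and masses are not known exactly. Their poses are not given: they have to be found in the camera images.
- jig: Plywood jig screwed to the bench, bed 390 x 130 x 12 mm (x -180 to 210 mm). Origin at bench level under the channel's centre line; x along the channel towards the stop, away from the robot, within 0.3 rad; z up. Channel: floor z = 12 mm, between two cheeks 12 mm wide, tops at z = 20 mm, 56 mm apart about y = 0, x -170 to 75 mm; near end open. Stop at its far end.
- gauge_mid (a point): Midpoint between the gauge marks, two pairs of dark cross ridges 6 mm high on top of the fixed aluminium stop housing (jig x 150 to 205 mm, 90 mm wide, top 55 mm above the bench). The gap between the marks runs from jig x = 164 to 174 mm; this point is at x = 169 mm, y = 0, z = 58 mm.
- stop (a joint): Travel of the sprung stop along jig x in m: 0 at rest, 0.030 at the hard end. A spring holds it out: pushing it in takes 2 N at 0 and 0.6 N more per mm (6.8 N at 8 mm, 12.8 N at 18 mm). The pointer is between the marks when the travel is 8 to 18 mm, in the middle at 13 mm.
- stop_face (a point): Centre of the stop's flat cork-faced front, which looks along jig -x; the face is 64 mm wide and spans z = 13 to 54 mm above the bench. It moves with the stop; at rest it is at jig x = 80 mm, y = 0, z = 32 mm.
- pointer_tip (a point): Far end of the dark pointer bar (6 mm wide) on the stop's top, lying over the housing between the ridge pairs' inner ends; moves with the stop; jig x = 156 mm, z = 59.5 mm at rest.
- rail: The long rail: a loose wooden bar 160 x 40 x 40 mm, about 0.18 kg, with two dark screw holes in its top. Origin at the centre of its underside, x along its length, z up. Either end may go to the stop. It starts flat on the bench, lying roughly across the robot's front (along y).
- offcut: Bystander: a short bar of the same wood, 80 x 40 x 40 mm, no holes. Origin at the centre of its underside, x along its length. It and the rail may have changed places.
- bell_top (a point): Centre of the top of the bell plunger's head, a steel disc 22 mm across and 6 mm thick, 52 mm above the bench when up. The bell is a steel dome 72 mm across and 37 mm high, screwed to the bench.
- plunger (a joint): Travel of the bell plunger downwards in m: 0 up, 0.006 at its stop. The spring takes 1.5 N at 0 and 5.1 N at the stop.
- jar: Bystander: closed glass jar with a black cap, 56 mm across, 70 mm high, origin at the centre of its underside. It and the bell may have changed places.
- brush: Bystander: brush with a wooden handle, 190 mm long, lying on the bench beyond the bars, roughly along y; origin at its underside near the middle.
Not all that is in view belongs to the job. Leave any purple look-alike of the part that bears bell_top alone. Leave any yellow look-alike of the rail alone.

How it is judged (in metres and radians):
On the way, in this order (a step that is already met when the one before it is completed fails the run):
1. the bell's plunger is pressed down to its stop (value of joint plunger above 0.005 m), for 0.05 s.
2. the rail's end presses on the sprung stop (contact force between rail and stop above 1.5 N), for 0.2 s.
At the end, for the whole second after the job is handed in: Robot holds the rail (3 N or more) against the stop: stop travel steady between 8 and 18 mm, 5 to 16 N on it; the rail lies in the channel within 5 mm of its floor, 10 mm of its centre line, 0.12 rad of its direction, level to 0.06 rad (value of joint stop between 0.008 and 0.018 m and velocity of joint stop between -0.005 and 0.005 m/s and contact force between rail and stop between 5 and 16 N and contact force between any of the fingers, the arm and rail above 3 N and z of rail in the frame of jig between 0.008 and 0.017 m and y of rail in the frame of jig between -0.01 and 0.01 m and angle between the x axis of rail and the x axis of jig, either way round below 0.12 rad and angle between rail's own z axis and vertical below 0.06 rad); the arm keeps its last pose, push and grip.
It fails at once if the stop is driven to its hard end (beyond 27 mm) (value of joint stop above 0.027 m).
It fails at once if the offcut is shifted by more than 30 mm (distance of offcut from where it was at the start of the episode above 0.03 m).
It fails at once if the jar is shifted by more than 30 mm (distance of jar from where it was at the start of the episode above 0.03 m).
It fails at once if the brush is shifted by more than 30 mm (distance of brush from where it was at the start of the episode above 0.03 m).
It also fails if it takes over 56 s, if anything falls off the work surface, if the arm or the gripper's body presses on something with over 40 N, if the wrist force passes 120 N, or if a joint passes its speed limit or range.

## Working session

There is one attempt and no reset: what is moved stays moved. The work goes in short steps, Python scripts to look and compute and a tool call to move; the robot and the scene stay as the last step left them, time stands still between calls to the robot, and variables do not carry over. Pictures are saved under pics/ and viewed, at most 10 in all, crops included, and the job is handed in when it is done.

Besides the shell and the picture viewer there is one more tool, called after "Request:" in YAML: its name, and indented under it one key for each argument. drive_tool: Moves the arm, as the interface text tells. Shifts and turns lie within -1 to 1; 1 stands for 0.5 m of shift or 90 degrees of turn. Its arguments: {"type":"object","properties":{"plan":{"type":"string"},"squeeze":{"type":"number"}},"required":["plan"]}

```bash
mkdir -p pics
python3 - <<'E'
from workcell import *
import cv2, numpy as np
s=observe(); print({k:np.round(v,3) for k,v in s.items()}, tip_extent)
for n in("top","side"):
    cv2.imwrite(f"pics/{n}0.png",camera(n)[:,:,::-1])
    i=camera_info(n);print(n,i["fx"],i["fy"],i["cx"],i["cy"],np.round(i["extrinsics"],4).tolist())
E
```

```text
{'clock': np.float64(0.0), 'qpos': array([-68.726,  35.288,  -0.722,  81.639,   0.466,  63.221,  -2.315]), 'qvel': array([-0.036, -0.001, -0.013, -0.059,  0.084,  0.027,  0.107]), 'effort': array([-0.0000e+00, -4.5894e+01,  2.0900e-01, -1.6574e+01, -6.1000e-02,
        2.1000e-02,  0.0000e+00]), 'tcp_pos': array([0.252, 0.599, 0.237]), 'ee_rot': array([-1.79856e+02,  4.00000e-03,  1.57212e+02]), 'force': array([ 0.024, -0.851, -0.23 ]), 'ft_torque': array([0.025, 0.029, 0.004]), 'finger_force': np.float64(0.0), 'width': np.float64(0.093)} 0.019
top 380.6792641877066 380.6792641877066 322.19988694594736 203.6995545173545 [[0.0051, -0.9999, -0.0096, 0.0034], [-0.995, -0.0042, -0.0994, 0.5293], [0.0993, 0.01, -0.995, 0.8881], [0.0, 0.0, 0.0, 1.0]]
side 510.33243525323013 510.33243525323013 324.5793596327425 206.5631933473387 [[0.9917, -0.1287, 0.0014, -0.5532], [-0.0933, -0.7262, -0.6811, 0.0906], [0.0887, 0.6753, -0.7322, 1.2811], [0.0, 0.0, 0.0, 1.0]]
```

View pics/top0.png

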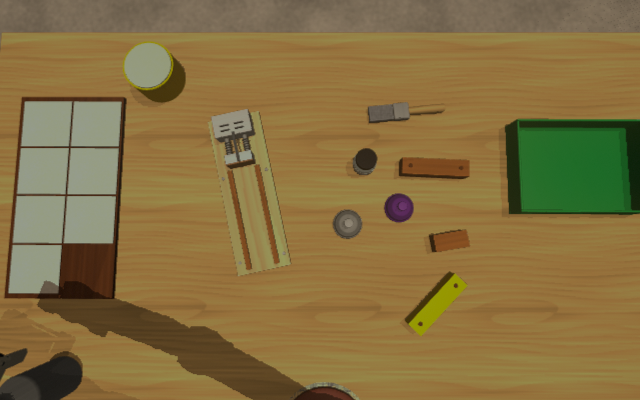

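View pics/side0.png

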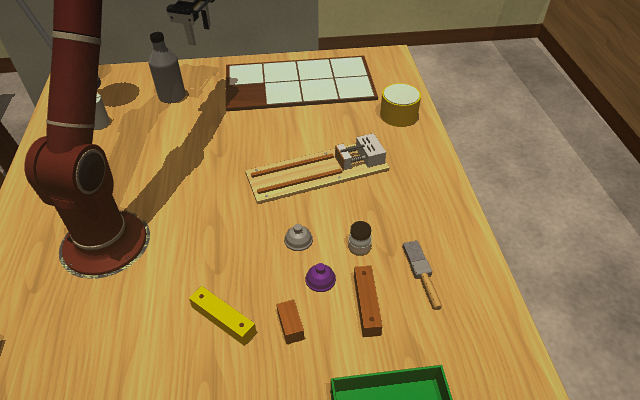

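The top picture shows these candidates:
- **Bell:** the steel bell is at (348,222). The purple look-alike is at (399,207), and the jar at (365,160) could also be confused with it.
- **Rail:** the long brown rail with two holes is at (434,168). The offcut is at (449,241) and the yellow look-alike at (437,304).

I choose the steel bell and the brown holed bar. The jig runs from (264,270) to (235,115). Next I'll check these in enlarged crops.

Run:
```python
import cv2, numpy as np
t=cv2.imread("pics/top0.png");s=cv2.imread("pics/side0.png")
def c(im,x,y,w,h,k): return cv2.convertScaleAbs(cv2.resize(im[y:y+h,x:x+w],None,fx=k,fy=k,interpolation=cv2.INTER_CUBIC),alpha=1.5)
# crop A: top bell+rail (x320-480,y140-260) x5 = 800x600
cv2.imwrite("pics/A.png",c(t,320,140,160,120,5))
# B: side bell+rail x270-400,y215-345 
cv2.imwrite("pics/B.png",c(s,270,215,130,130,4.6))
# C: jig top (200-300,100-280) x3.3 and side (240-400,130-205)
a=c(t,200,100,100,180,3); b=c(s,240,125,160,80,3)
o=np.zeros((540,790,3),np.uint8);o[:540,:300]=a;o[:240,305:785]=b
cv2.imwrite("pics/C.png",o)
```

```text
(no output)
```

View pics/A.png

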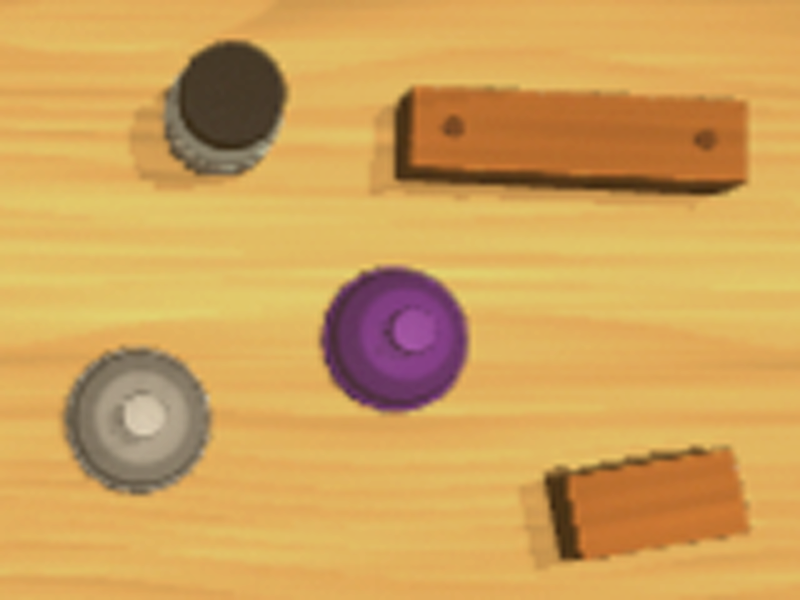

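View pics/B.png

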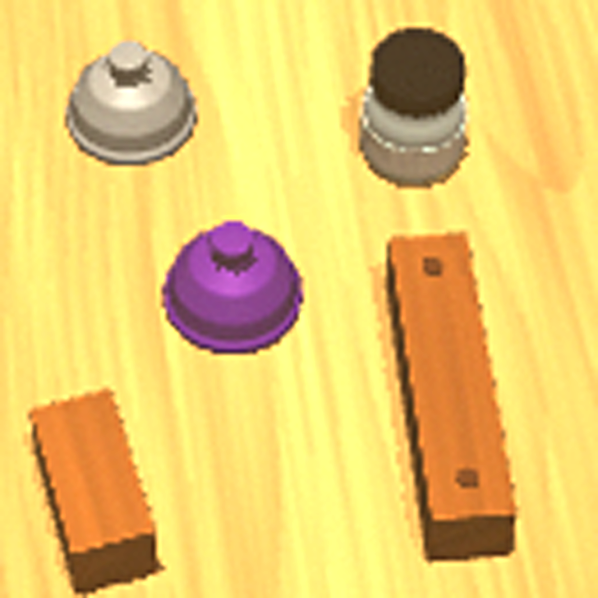

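View pics/C.png

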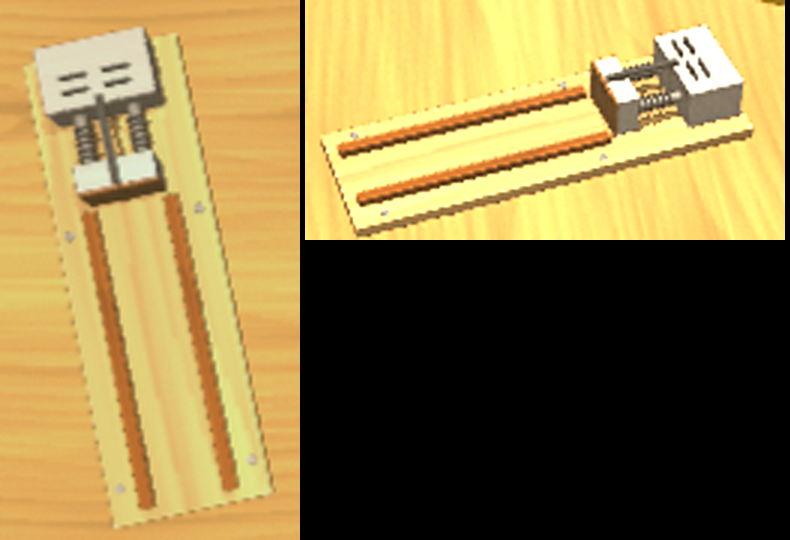

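Crops: in A the bell head is at (145,414) and the rail's holes are at (453,126) and (705,139). In B the head is at (128,52) and the holes are at (432,266) and (467,479). In C the cheek ends are visible in both views. The choice of bell and rail holds: steel dome, and a brown bar with two holes. Next I triangulate.

```bash
cat > h.py <<'E'
import numpy as np, cv2
from workcell import camera_info
def P(n):
    i=camera_info(n);K=np.array([[i["fx"],0,i["cx"]],[0,i["fy"],i["cy"]],[0,0,1]])
    return K@np.array(i["extrinsics"])[:3]
def un(p,k,x0,y0): return ((p[0]+.5)/k-.5+x0,(p[1]+.5)/k-.5+y0)
def tri(a,b,Pa,Pb):
    X=cv2.triangulatePoints(Pa,Pb,np.array(a,float).reshape(2,1),np.array(b,float).reshape(2,1))[:,0];X=X[:3]/X[3]
    e=[np.hypot(*((M@np.r_[X,1])[:2]/(M@np.r_[X,1])[2]-q)) for M,q in((Pa,a),(Pb,b))]
    return X,np.round(e,1)
def onz(p,M,z):
    A=np.c_[M[:,0],M[:,1],-np.array([p[0],p[1],1])]
    return np.linalg.solve(A,-M[:,2]*z-M[:,3])[:2]
E
python3 - <<'E'
from h import *
T,S=P("top"),P("side")
A=lambda p:un(p,5,320,140)
B=lambda p:un(p,4.6,270,215)
C=lambda p:un(p,3,200,100)
D=lambda p:un((p[0]-305,p[1]),3,240,125)
for n,a,b,z in[("bell",A((145,413)),B((128,51)),.052),("holeL",A((453,126)),B((432,266)),.04),("holeR",A((705,139)),B((467,479)),.04),
 ("ckL near",C((148,508)),D((343,152)),.02),("ckL far",C((91,212)),D((585,92)),.02),("ckR near",C((231,490)),D((361,200)),.02),("ckR far",C((172,196)),D((607,136)),.02),
 ("bedcorner nR",C((272,492)),D((357,233)),.012),("bed nL",C((114,527)),D((322,140)),.012),("housing nL",C((46,124)),D((655,36)),.055)]:
    X,e=tri(a,b,T,S);print(n,np.round(X,4),e,"| at z:",np.round(onz(a,T,z),4),np.round(onz(b,S,z),4))
E
```

```text
bell [ 0.4837 -0.0556  0.0574] [0.1 0. ] | at z: [ 0.4838 -0.0559] [ 0.484  -0.0509]
holeL [ 0.6213 -0.203   0.0431] [0.1 0. ] | at z: [ 0.6221 -0.2037] [ 0.6218 -0.2009]
holeR [ 0.6159 -0.3227  0.0418] [0. 0.] | at z: [ 0.6162 -0.3233] [ 0.6162 -0.3217]
ckL near [0.376  0.1802 0.0171] [1.4 0.7] | at z: [0.3729 0.1796] [0.3781 0.177 ]
ckL far [0.612  0.2322 0.0193] [0.3 0.2] | at z: [0.611  0.2319] [0.6124 0.2314]
ckR near [0.3903 0.1141 0.0182] [1.3 0.6] | at z: [0.3874 0.1138] [0.3921 0.1122]
ckR far [0.624  0.1658 0.0214] [0.1 0. ] | at z: [0.6245 0.1661] [0.6242 0.1673]
bedcorner nR [0.386  0.0822 0.009 ] [0.2 0.1] | at z: [0.3855 0.0819] [0.3865 0.0793]
bed nL [0.3576 0.209  0.0079] [0.4 0.2] | at z: [0.3571 0.2081] [0.3585 0.2045]
housing nL [0.6807 0.2603 0.0574] [2.7 1.2] | at z: [0.6749 0.2607] [0.6849 0.2642]
```

```bash
cat >> h.py <<'E'
from scipy.spatial.transform import Rotation as R
from workcell import observe
def go(p,yang=None):
    "row numbers to reach world p, tool down, tool y at world angle yang (deg)"
    s=observe();R0=R.from_euler("xyz",s["ee_rot"],degrees=True)
    if yang is None: R1=R0
    else: R1=R.from_euler("xyz",[180,0,yang+90],degrees=True)
    print("t",round(float(s["clock"]),2),"turn",np.round((R0.inv()*R1).as_rotvec(degrees=True)/90,3),"shift",np.round(R0.inv().apply(np.array(p)-s["tcp_pos"])/.5,3))
E
python3 -c "
from h import *
go([.484,-.054,.15],-2.7)"
```

```text
t 0.1 turn [-0.001  0.001  0.777] shift [-0.934 -1.023  0.176]
```

Request:
drive_tool:
  plan: "0 0 0.777 -0.934 -1 0 0;0 0 0.777 -0.934 -1 0 0;0 0 0.777 -0.934 -1 0 0;0 0 0.777 -0.934 -1 0 0;0 0 0.777 -0.934 -1 0 0"

```text
clock: 0.72
tcp_pos: [0.3603, 0.304, 0.2376]
ee_rot: [-180.0, 0.0, 103.1]
force: [1.6, 0.5, 0.1]
width: 0.0479
finger_force: 0.0
```

```bash
python3 -c "
from h import *
go([.484,-.054,.15],-2.7)"
```

```text
t 0.72 turn [-0.     0.     0.176] shift [-0.753  0.078  0.175]
```

Request:
drive_tool:
  plan: "0 0 0.176 -0.753 0.078 0.1 0;0 0 0.176 -0.753 0.078 0.1 0;0 0 0.176 -0.753 0.078 0.1 0;0 0 0.176 -0.753 0.078 0.1 0;0 0 0.176 -0.753 0.078 0.1 0"

```text
clock: 1.35
tcp_pos: [0.4633, 0.0123, 0.1964]
ee_rot: [180.0, -0.0, 87.7]
force: [0.5, 0.4, -0.2]
width: 0.0012
finger_force: 0.0
```

Request:
drive_tool:
  plan: "0 0 0 0 0 0 0;0 0 0 0 0 0 0"

```text
clock: 1.6
tcp_pos: [0.4625, 0.0142, 0.1964]
ee_rot: [-179.9, -0.0, 87.6]
force: [-0.1, -0.2, 0.2]
width: 0.0005
finger_force: 0.0
```

```bash
python3 -c "
from h import *
go([.484,-.054,.10],-2.7)"
```

```text
t 1.6 turn [-0.001 -0.     0.004] shift [-0.135  0.049  0.193]
```

Move above the plunger, with the fingertips about 29 mm above its head.

Request:
drive_tool:
  plan: "0 0 0.004 -0.135 0.049 0 0;0 0 0.004 -0.135 0.049 0.193 0;0 0 0.004 -0.135 0.049 0.193 0;0 0 0.004 -0.135 0.049 0.193 0"

```text
clock: 2.1
tcp_pos: [0.4828, -0.0523, 0.0983]
ee_rot: [-179.6, -0.1, 87.5]
force: [0.7, 1.3, 0.2]
width: 0.0004
finger_force: 0.0
```

Run:
```python
from h import *
from workcell import camera
go([.484,-.054,.064],-2.7)
M=P("wrist"); w=camera("wrist"); t=camera("side")
for X in([.484,-.054,.052],):
    q=M@np.r_[X,1];print("wrist predicted px",q[:2]/q[2])
o=np.zeros((400,800,3),np.uint8)
o[:,:520]=cv2.resize(w,(520,325)).__class__ and cv2.copyMakeBorder(cv2.resize(w,(520,325)),0,75,0,0,0)
o[:,520:]=cv2.resize(t[160:260,250:320],(280,400),interpolation=cv2.INTER_CUBIC)
cv2.imwrite("pics/bell1.png",o[:,:,::-1])
```

```text
t 2.1 turn [-0.004 -0.001  0.002] shift [-0.003  0.003  0.069]
wrist predicted px [321.76684053 233.49739224]
```

View pics/bell1.png

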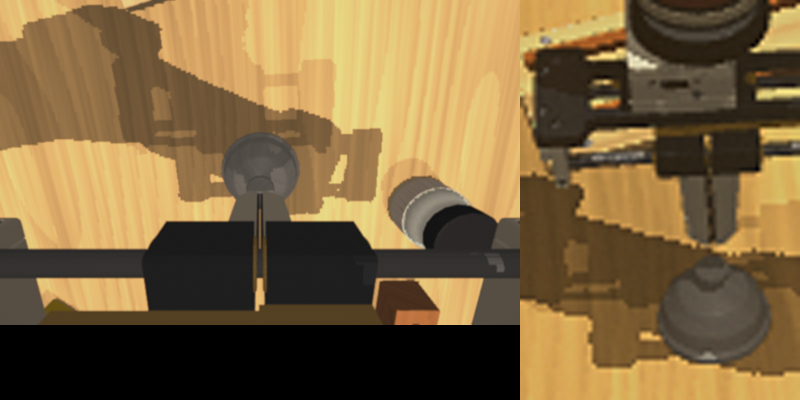

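The wrist picture shows the steel bell directly behind the fingertips, about (261,175). The side crop shows the tips at (710,240), just above the plunger head at (712,262). They are aligned, so I press.

Request:
drive_tool:
  plan: "0 0 0 -0.003 0.003 0.04 0;0 0 0 -0.003 0.003 0.056 0;0 0 0 -0.003 0.003 0.066 0;0 0 0 -0.003 0.003 0.07 0;0 0 0 -0.003 0.003 0.07 0"

```text
clock: 2.82
tcp_pos: [0.4868, -0.0554, 0.0659]
ee_rot: [179.9, -0.1, 87.3]
force: [0.3, 2.7, 4.7]
width: 0.0004
finger_force: 2.3
```

Request:
drive_tool:
  plan: "0 0 0 0 0 0.006 0;0 0 0 0 0 0.01 0;0 0 0 0 0 0.01 0;0 0 0 0 0 0.01 0"

```text
clock: 3.32
tcp_pos: [0.4868, -0.0555, 0.0647]
ee_rot: [179.8, -0.2, 87.3]
force: [-7.2, 3.2, 37.3]
width: 0.0007
finger_force: 18.8
```

The plunger is down: the force jumped to 37 N against its stop. I retract and go to the rail.

Request:
drive_tool:
  plan: "0 0 0 0 0 -0.1 0;0 0 0 0 0 -0.25 0;0 0 0 0 0 -0.25 0;0 0 0 0 0 -0.25 0"

```text
clock: 3.82
tcp_pos: [0.486, -0.0564, 0.1856]
ee_rot: [179.9, 0.0, 87.3]
force: [0.0, 0.6, -0.0]
width: 0.0002
finger_force: 0.0
```

```bash
python3 -c "
from h import *
go([.619,-.263,.18],-2.7)"
```

```text
t 3.83 turn [ 0.001  0.    -0.   ] shift [-0.4    0.285  0.012]
```

Request:
drive_tool:
  plan: "0 0 0 -0.4 0.285 0.012 1;0 0 0 -0.4 0.285 0.012 1;0 0 0 -0.4 0.285 0.012 1;0 0 0 -0.4 0.285 0.012 1;0 0 0 -0.4 0.285 0.012 1"

```text
clock: 4.45
tcp_pos: [0.6174, -0.2681, 0.1749]
ee_rot: [-179.7, 0.1, 86.9]
force: [-0.7, 0.8, -0.3]
width: 0.046
finger_force: 0.0
```

Run:
```python
from h import *
from workcell import camera
go([.619,-.263,.10],-2.7)
M=P("wrist"); w=camera("wrist")
for X in([.6213,-.203,.04],[.6159,-.3227,.04],[.619,-.263,.04]):
    q=M@np.r_[X,1];print("wrist predicted px",np.round(q[:2]/q[2],1))
cv2.imwrite("pics/rail1.png",w[:,:,::-1])
```

```text
t 4.45 turn [-0.003  0.002 -0.004] shift [0.011 0.003 0.15 ]
wrist predicted px [320.7 115.1]
wrist predicted px [321.7 250.6]
wrist predicted px [321.7 186.9]
```

View pics/rail1.png

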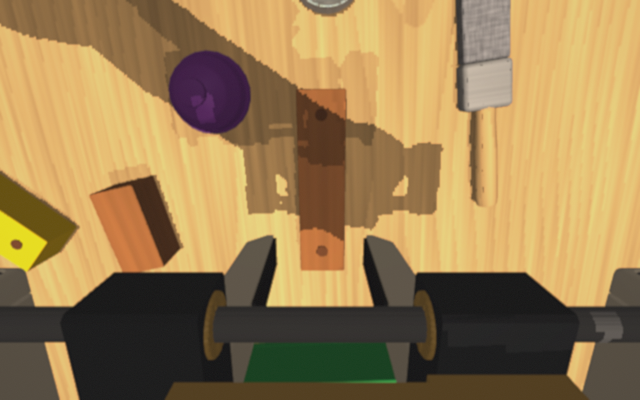

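The rail's holes are at (321,115) and (321,251), exactly as predicted. The brush and offcut are clear of the fingers. I descend.

Request:
drive_tool:
  plan: "0 0 -0.004 0.01 0.003 0 1;0 0 -0.004 0.01 0.003 0.1 1;0 0 -0.004 0.01 0.003 0.2 1;0 0 -0.004 0.01 0.003 0.284 1;0 0 -0.004 0.01 0.003 0.284 1"

```text
clock: 5.12
tcp_pos: [0.6181, -0.2534, 0.0337]
ee_rot: [-179.5, -0.3, 87.8]
force: [-1.1, -0.5, 0.2]
width: 0.0927
finger_force: 0.0
```

Request:
drive_tool:
  plan: "0 0 0 0 0 0 0.3;0 0 0 0 0 0 0.3;0 0 0 0 0 0 0.3;0 0 0 0 0 0 0.3;0 0 0 0 0 0 0.3"
  squeeze: 35

```text
clock: 5.75
tcp_pos: [0.6208, -0.2578, 0.0375]
ee_rot: [180.0, 0.0, 87.6]
force: [-0.2, -0.7, -0.4]
width: 0.0472
finger_force: 0.0
```

Request:
drive_tool:
  plan: "0 0 0 -0.01 0 0.008 0.5;0 0 0 -0.01 0 0.008 0.5;0 0 0 -0.01 0 0.008 0;0 0 0 -0.01 0 0.008 0;0 0 0 -0.01 0 0.008 0"

```text
clock: 6.38
tcp_pos: [0.6204, -0.2625, 0.033]
ee_rot: [-180.0, -0.0, 87.7]
force: [0.7, 0.4, -1.2]
width: 0.04
finger_force: 35.0
```

Request:
drive_tool:
  plan: "0 0 0 0 0 0 0;0 0 0 0 0 0 0"

```text
clock: 6.62
tcp_pos: [0.6205, -0.2626, 0.0331]
ee_rot: [-180.0, -0.0, 87.7]
force: [-0.1, 0.5, -1.4]
width: 0.0398
finger_force: 35.0
```

Gripped, at 40 mm width. I lift straight up.

Request:
drive_tool:
  plan: "0 0 0 0 0 -0.1 0;0 0 0 0 0 -0.2 0;0 0 0 0 0 -0.35 0;0 0 0 0 0 -0.35 0;0 0 0 0 0 -0.35 0"

```text
clock: 7.25
tcp_pos: [0.6205, -0.2627, 0.2088]
ee_rot: [179.9, 0.0, 87.7]
force: [0.0, -0.0, -1.9]
width: 0.0401
finger_force: 35.0
```

```bash
python3 -c "
from h import *
c,s=np.cos(np.radians(12.5)),np.sin(np.radians(12.5))
# placement: rail centre at jig x=-20 (end at 60)
go([.547-.02*c,.1834-.02*s,.2],-77.5)"
```

```text
t 7.25 turn [ 0.001 -0.     0.835] shift [ 0.875 -0.222  0.017]
```

Request:
drive_tool:
  plan: "0 0 0.1 0.1 -0.03 0.017 0;0 0 0.2 0.2 -0.06 0.017 0;0 0 0.3 0.3 -0.09 0.017 0;0 0 0.4 0.4 -0.11 0.017 0;0 0 0.5 0.5 -0.13 0.017 0"

```text
clock: 7.88
tcp_pos: [0.5637, -0.0082, 0.1971]
ee_rot: [-179.8, 0.2, 42.4]
force: [0.4, 0.3, -1.6]
width: 0.0392
finger_force: 35.0
```

Request:
drive_tool:
  plan: "0 0 0 0 0 0 0;0 0 0 0 0 0 0"

```text
clock: 8.12
tcp_pos: [0.5647, -0.0105, 0.198]
ee_rot: [-179.9, 0.2, 42.7]
force: [0.3, -0.6, -0.7]
width: 0.0397
finger_force: 35.0
```

```bash
python3 -c "
from h import *
c,s=np.cos(np.radians(12.5)),np.sin(np.radians(12.5))
go([.547-.02*c,.1834-.02*s,.15],-77.5)"
```

```text
t 8.12 turn [-0.     0.002  0.336] shift [ 0.203 -0.329  0.096]
```

Request:
drive_tool:
  plan: "0 0 0.1 0.06 -0.1 0 0;0 0 0.2 0.12 -0.2 0 0;0 0 0.336 0.203 -0.329 0 0;0 0 0.336 0.203 -0.329 0.05 0;0 0 0.336 0.203 -0.329 0.096 0"

```text
clock: 8.75
tcp_pos: [0.5287, 0.18, 0.1501]
ee_rot: [180.0, 0.1, 12.5]
force: [0.8, -0.2, -1.4]
width: 0.0397
finger_force: 35.0
```

Request:
drive_tool:
  plan: "0 0 0 0 0 0 0;0 0 0 0 0 0 0;0 0 0 0 0 0 0"

```text
clock: 9.12
tcp_pos: [0.53, 0.1785, 0.1527]
ee_rot: [180.0, -0.1, 12.3]
force: [0.1, 0.7, -1.5]
width: 0.04
finger_force: 35.0
```

Run:
```python
from h import *
from workcell import camera
c,s=np.cos(np.radians(12.5)),np.sin(np.radians(12.5))
go([.547-.02*c,.1834-.02*s,.055],-77.5)
w=camera("wrist");print(P("wrist").tolist())
M=P("wrist")
for x in(-.17,0,.075):
  for y in(-.034,.034):
    X=[.547+x*c-y*s,.1834+x*s+y*c,.02,1];q=M@X;print(x,y,np.round(q[:2]/q[2],1))
cv2.imwrite("pics/jig1.png",w[:,:,::-1])
```

```text
t 9.12 turn [ 0.    -0.001 -0.002] shift [-0.005 -0.002  0.195]
[[-13.314543915796557, -350.513196919482, -307.0571683453945, 169.04250123029365], [-372.1710176300949, -81.41249659355732, -97.12396305455569, 270.2836361508612], [-0.2687989977352528, -0.058909143413271935, -0.961393161843187, 0.46382708775115605]]
-0.17 -0.034 [353.7 343.5]
-0.17 0.034 [284.5 343.7]
0 -0.034 [358.8 173.7]
0 0.034 [278.2 173.9]
0.075 -0.034 [361.5  79.8]
0.075 0.034 [274.8  80. ]
```

View pics/jig1.png

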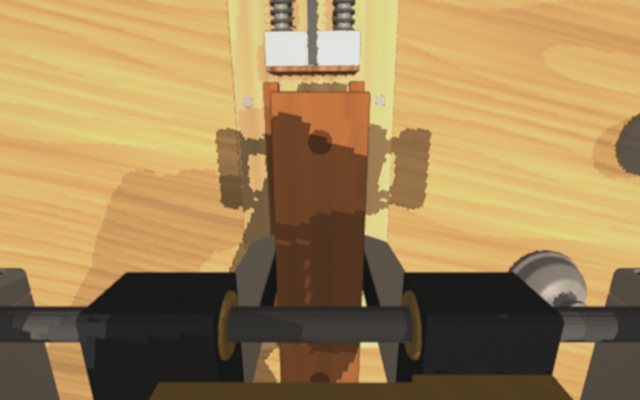

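The rail hangs straight, with its front edge at (320,92). The cheek ends are at (271,84) and (357,84), and the stop is centred at x≈313 px. The jig centre is therefore about 4.5 mm to the left of the tool, so I correct sideways first and then lower.

Request:
drive_tool:
  plan: "0 0 -0.005 -0.005 -0.009 0 0;0 0 -0.005 -0.005 -0.009 0.06 0;0 0 -0.005 -0.005 -0.009 0.12 0;0 0 -0.005 -0.005 -0.009 0.16 0;0 0 -0.005 -0.005 -0.009 0.16 0"

```text
clock: 9.8
tcp_pos: [0.5244, 0.1836, 0.0707]
ee_rot: [-180.0, 0.2, 12.9]
force: [0.3, 0.6, -0.7]
width: 0.0398
finger_force: 35.0
```

Request:
drive_tool:
  plan: "0 0 0 0 0 0 0;0 0 0 0 0 0 0;0 0 0 0 0 0 0"

```text
clock: 10.18
tcp_pos: [0.5259, 0.1835, 0.0725]
ee_rot: [-180.0, -0.1, 12.9]
force: [0.5, 0.8, -1.4]
width: 0.0397
finger_force: 35.0
```

Run:
```python
from h import *
from workcell import camera
w=camera("wrist");t=camera("top")
o=np.zeros((600,760,3),np.uint8)
o[:,:400]=cv2.resize(w[0:300,220:420],(400,600),interpolation=cv2.INTER_CUBIC)
o[:600,410:750]=cv2.resize(t[100:280,200:302],(340,600),interpolation=cv2.INTER_CUBIC)
cv2.imwrite("pics/jig2.png",cv2.convertScaleAbs(o[:,:,::-1],alpha=1.4))
```

```text
(no output)
```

View pics/jig2.png

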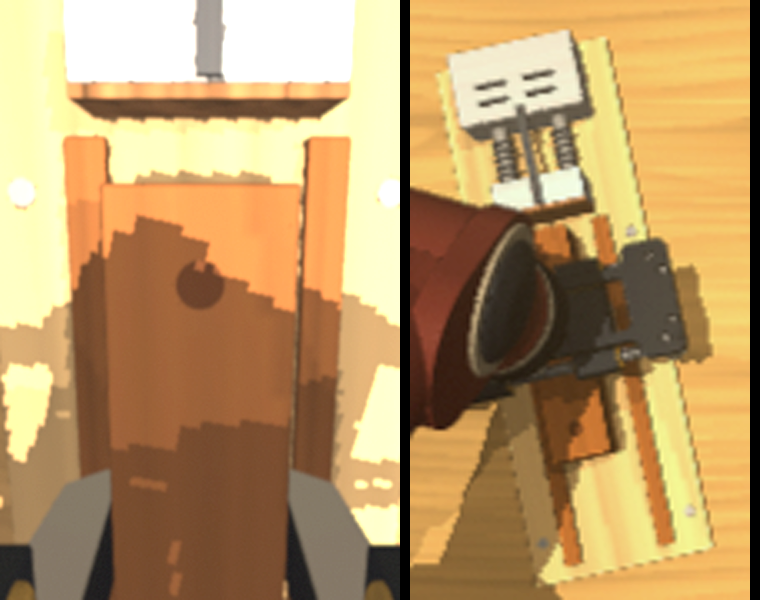

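In the wrist crop the rail is centred at x≈201 and the cheeks at about 206, so the rail is roughly 1.5 mm left of centre. Its end stops short of the cork stop. I correct that and lower it to the floor.

Request:
drive_tool:
  plan: "0 0 0 0 0.003 0 0;0 0 0 0 0.003 0.03 0;0 0 0 0 0.003 0.045 0;0 0 0 0 0.003 0.053 0;0 0 0 0 0.003 0.053 0"

```text
clock: 10.9
tcp_pos: [0.5258, 0.1817, 0.045]
ee_rot: [180.0, 0.0, 12.9]
force: [-0.3, -0.8, -2.5]
width: 0.0398
finger_force: 35.0
```

Request:
drive_tool:
  plan: "0 0 0 0 0 0 0;0 0 0 0 0 0 0;0 0 0 0 0 0 0"

```text
clock: 11.28
tcp_pos: [0.5259, 0.1819, 0.0452]
ee_rot: [180.0, 0.0, 12.9]
force: [-0.6, -0.1, -0.8]
width: 0.0399
finger_force: 35.0
```

Request:
drive_tool:
  plan: "0 0 0 0.01 0 0 0;0 0 0 0.02 0 0 0;0 0 0 0.03 0 0 0;0 0 0 0.036 0 0 0;0 0 0 0.036 0 0 0"

```text
clock: 11.9
tcp_pos: [0.5437, 0.1859, 0.0452]
ee_rot: [180.0, -0.0, 12.9]
force: [0.4, -0.5, -1.8]
width: 0.0396
finger_force: 35.0
```

Request:
drive_tool:
  plan: "0 0 0 0.006 0 0 0;0 0 0 0.012 0 0 0;0 0 0 0.018 0 0 0;0 0 0 0.018 0 0 0;0 0 0 0.018 0 0 0"

```text
clock: 12.52
tcp_pos: [0.5504, 0.1874, 0.045]
ee_rot: [-180.0, 0.2, 12.9]
force: [-5.1, -0.8, 1.4]
width: 0.0397
finger_force: 35.0
```

Request:
drive_tool:
  plan: "0 0 0 0.005 0 0 0;0 0 0 0.01 0 0 0;0 0 0 0.014 0 0 0;0 0 0 0.014 0 0 0;0 0 0 0.014 0 0 0"

```text
clock: 13.15
tcp_pos: [0.5534, 0.1881, 0.0448]
ee_rot: [-179.9, 0.7, 12.8]
force: [-11.2, -2.5, 7.8]
width: 0.0399
finger_force: 35.0
```

Run:
```python
from h import *
from workcell import camera
print(observe()["tcp_pos"],observe()["force"])
w=camera("wrist");t=camera("top");s=camera("side")
o=np.zeros((600,790,3),np.uint8)
o[:,:400]=cv2.resize(w[0:300,220:420],(400,600),interpolation=cv2.INTER_CUBIC)
o[:300,410:770]=cv2.resize(t[105:180,203:293],(360,300),interpolation=cv2.INTER_CUBIC)
o[300:,410:770]=cv2.resize(s[125:200,310:400],(360,300),interpolation=cv2.INTER_CUBIC)
cv2.imwrite("pics/stop.png",cv2.convertScaleAbs(o[:,:,::-1],alpha=1.2))
```

```text
[0.55341174 0.1880981  0.0448236 ] [-11.2371845   -2.50604975   7.79538457]
```

View pics/stop.png

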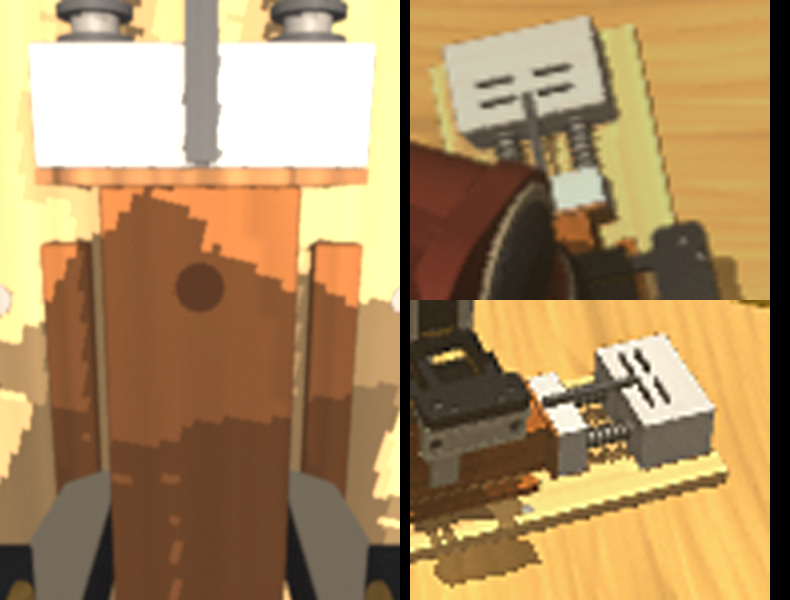

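The pointer tip, about (528,93) in the top crop, stands level with the near mark pair, so the travel is about 8 mm. The rail lies centred between the cheeks with its end on the cork. The arm also presses down with 8 N, so I ease it up slightly and push on.

Request:
drive_tool:
  plan: "0 0 0 0 0 -0.003 0;0 0 0 0.004 0 -0.003 0;0 0 0 0.008 0 -0.003 0;0 0 0 0.008 0 -0.003 0;0 0 0 0.008 0 -0.003 0"

```text
clock: 13.92
tcp_pos: [0.5574, 0.189, 0.045]
ee_rot: [-179.9, 0.7, 12.8]
force: [-8.6, -2.8, -0.1]
width: 0.0397
finger_force: 35.0
```

Request:
drive_tool:
  plan: "0 0 0 0.002 0 0 0;0 0 0 0.002 0 0 0;0 0 0 0.002 0 0 0;0 0 0 0.002 0 0 0;0 0 0 0.002 0 0 0"

```text
clock: 14.55
tcp_pos: [0.5579, 0.1892, 0.0451]
ee_rot: [-179.9, 0.8, 12.8]
force: [-9.2, -2.7, 1.1]
width: 0.04
finger_force: 35.0
```

Request:
drive_tool:
  plan: "0 0 0 0 0 0 0;0 0 0 0 0 0 0;0 0 0 0 0 0 0;0 0 0 0 0 0 0;0 0 0 0 0 0 0"

```text
clock: 15.18
tcp_pos: [0.5578, 0.1891, 0.045]
ee_rot: [-179.9, 0.8, 12.8]
force: [-9.3, -3.0, 1.1]
width: 0.04
finger_force: 35.0
```

Run:
```python
from h import *
from workcell import camera
o=observe()["force"];t=camera("top").astype(int)
a=cv2.imread("pics/top0.png")[:,:,::-1].astype(int)
# pointer: dark pixels between ridge pairs, per row, before and now
for n,im in(("start",a),("now",t)):
    print(n);print(im[118:140,228:242].sum(2)//3)
print(o,observe()["tcp_pos"])
```

```text
start
[[141 142 141 141 141 141 141 141 141 141 142 142 141 140]
 [141 141 141 141 142 142 142 142 142 141 141 140 140 140]
 [142 143 143 142 141 140 140 140 140 140 139 140 135 124]
 [140 141 141 141 141 140 140 140 132 111 107  93  78  71]
 [140 140 140 140 136 118  93  84  75  61  55  47  52  72]
 [130 140 141 141 140 119  48  45  58  85 110 128 130 132]
 [ 87 125 141 141 141 137 128 129 131 134 139 142 142 142]
 [ 95 137 141 141 141 141 142 142 142 142 141 142 137 121]
 [134 141 141 142 142 142 142 141 133 113 108  95  82  68]
 [141 141 141 142 141 138 116  85  77  63  59  47  45  58]
 [116 131 142 141 142 141 121  48  48  71 112 130 130 131]
 [ 64  87 127 143 143 143 139 129 129 133 139 143 143 142]
 [ 94 131 139 142 142 143 143 143 143 142 142 142 142 141]
 [135 142 138 122 105  93 117 142 142 141 141 139 140 141]
 [142 142 137 110  71  66  97 140 141 141 129 111 120  99]
 [141 140 139 120  65  61  85 129 111  86  76  66  71  61]
 [140 137 131 112  69  62  63  75  67  56  54  53  52  54]
 [ 87  78  76  68  62  64  59  48  53  51  54  54  53  53]
 [ 54  51  53  55  61  65  61  4
[... 880 characters left out ...]
107 160 151 150 153 161 165 165 165]
 [108 153 145  98  73  87 132 165 165 164 165 164 164 163]
 [156 165 151 100  74  85 127 164 163 163 161 161 162 163]
 [164 164 156 121  74  75 111 161 164 162 151 129 139 115]
 [163 162 160 138  74  70 100 150 128 100  88  77  83  71]
 [162 159 152 129  79  71  73  87  77  63  61  60  58  59]
 [101  91  87  79  70  74  67  53  60  59  62  61  59  48]
 [ 61  58  61  63  69  74  69  55  58  60  61  61  59  55]
 [ 51  57  61  63  68  74  71  59  57  59  61  60  60  54]
 [ 77  46  58  62  65  75  70  55  56  57  68  88 101 115]
 [ 62  51  52  58  64  72  71  74  86  61  65  93 131 128]]
[-9.32347644 -2.99978533  1.06530706] [0.55788478 0.18914473 0.04506542]
```

The pointer has moved about 5.2 px, roughly 12 mm. Its tip sits between the mark pairs, and the push is a steady 9.8 N. I hand in.

```bash
python3 -c "
from workcell import hand_in
print(hand_in())"
```

```text
the job is handed in; nothing more can be done
None
```

I rang the bell, laid the long rail in the channel and handed the job in with the arm still pressing it on the stop: about 12 mm travel by the pointer, steady push of about 9.8 N; no verdict was returned.

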